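Raise the counterweighted printing screen and release the print

ROBOT

A 7-joint arm with a two-finger parallel gripper is mounted at the origin on the work surface. World frame = base frame: x ahead of the robot, y to its left, z up, the work surface at z = 0. Lengths are in mm, angles in rad, forces in N, time in s.
With the tool pointing down it reaches from about 400 to 900 mm from the base axis. Payload 5.5 kg.
Tool frame: the origin (TCP) lies at the centre of the arm's flange, where the gripper is bolted on; the fingertips stand 173 mm ahead of it and the grasp point (between the pads) lies 155 mm ahead of it; z points along the fingers, y is the line along which they close (so a half turn about z gives the same grasp; the last joint's range is limited). The gripper opens to 85 mm and grips with 20 to 120 N. Pads are 22 mm wide; open, the fingers measure 114 mm over their backs; the gripper's body (76 mm by 85 mm) begins 54 mm behind the grasp point. The pads swing forward as they close: fully open they stand 13 mm farther back than shut.
Start: joints at [1.577, 0.501, -0.427, 1.55, 0.221, 1.138, -0.21], TCP at [165.118, -628.675, 404.71] pointing down, gripper open.
Joint ranges: [-2.88, 2.88], [-0.31, 2.03], [-1.54, 1.56], [0.2, 2.42], [-1.41, 4.55], [0.19, 2.02], [-2.57, 2.57]. Speed limits (rad/s): [2.57, 2.57, 3.14, 3.14, 3.14, 3.14, 3.14].

INTERFACE

Orientations are given as a rotation vector (axis times angle).
In Python, from station import monitor, eyes, finish_job gives the robot as it stands.
- The arm moves only by the tool step_arm, never from a script. Its argument "deltas" is a list of rows, each an object with "rotation": the turn, a rotation vector about the tool's x, y, z in degrees, a list of three; "linear": the shift along the tool's x, y, z in mm, a list of three; "fingers": the closure, from 0 (fully open) to 1 (shut). A call has 1 to 20 rows; each row shifts and turns the commanded pose from where the row before left it, along the tool's axes as they then stand; what a row does not reach is not made up. A row lasts 1/10 s, in which the tool goes at most 50 mm and 8.59 degrees, less where a joint would pass 70% of its speed; a pose out of reach is approached as far as the arm can. A call is refused whole if a number of a shift passes 50 or a number of a turn 8.59, either way. A call with a gripper value outside its range is refused whole. The fingers move at their own pace and stop on an object; the grip force is fixed at half the most. Time passes only in rows, so rows that do not move let the fingers close. It gives the time, the measured TCP pose, the force, the opening and the grip force at its end, in the units of the state.
- monitor.get_obs(): the state, without advancing time (a new reading comes with each control period).
- eyes.grab_frame(name): name is "side" or "top" or "wrist"; returns (picture, depth): 400x640x3 uint8, red, green, blue; 400x640 float32, mm along the optical axis (not along the pixel's ray), 0 where there is no reading.
- eyes.calibration(name): a dict with "fovy" (degrees; the focal length in pixels is half the picture's height over the tangent of half this angle, whatever the lens; pixels are square), "cx", "cy" (the principal point, pixels), "xyz" and "orientation" of the camera in the world; the wrist camera has in their place "mount" (4x4, takes a point from camera to tool coordinates, whose origin is the TCP and whose axes are the flange's). Camera axes: x right, y up, looking along -z (the intrinsics and any distortion apply to the point x, -y, -z); pixel columns grow to the right and rows downward; lengths in mm; the calibration is good to about 2 mm. A picture is of the moment at which its call begins: read the wrist's pose just before it. calibration takes no time and is no camera call.
- finish_job(): hands the job in; it is judged then, once.
The state is a dict: "time": time; "qpos": joint angles; "joint_vel": joint speeds; "effort": joint torques, N m; "ee_pos": TCP position; "tcp_rot": TCP orientation; "wrist_force": force on the tool from outside, world axes, zero at the start; "moment": the same for the moment, N m; "gripper_width": finger opening in mm; "grasp_force": force on a finger pad.
Only numpy, scipy, OpenCV 4.12 (cv2) and the standard library are available. Lean on these libraries where they do the work, as an engineer would, in place of code of your own. Each camera call takes 0.05 s, during which the arm holds its last target. There are 200 camera calls.

TASK

Free the fresh print in the screen-printing press: push the screen's red lift bar up from below, with the outside of the fingers and without gripping it, past its balance point so that the screen stays raised on its own. Then press the green vacuum release button on the grey console fully down with the fingertips and let it spring back. Grip and lift nothing, push gently, and leave the print on the bed and everything else on the table where it is.

Things in the scene. Friction and masses are not known exactly. Their poses are not given: they have to be found in the camera images.
- press: Screen-printing press, fixed: plywood baseboard (x -80 to 180, y -170 to 170 mm, 20 thick), white vacuum bed (190 x 250 mm, top 35 mm above the table), two blue hinge posts. Origin on the table; x points from the front (lift bar) to the rear (hinge), y along the hinge line, z up. Hinge line at x 120, z 80 mm. Its x axis is within 0.3 rad of the world's y axis.
- screen (a joint): Angle of the hinged screen in rad: 0 = lying level over the bed (rest), grows as the front rises, 1.22 = against the upper stop. Two steel counterweights above the hinge balance it at about 0.6: below that it falls shut, above it swings up to the stop by itself and stays. Damped hinge; raising it takes about 2 to 4 N at the lift bar.
- lift_bar (a point): Centre of the screen's red lift bar: round, 16 mm thick, 120 mm long, along the press's y axis, on two 10 mm rods 50 mm either side of centre. With the screen down it is 145 mm above the table, 235 mm before the hinge line, 65 mm above it and 35 mm ahead of the baseboard, only table below. It swings on a 244 mm radius. The frame (rails 20 mm, top 65 mm above the table) begins 40 mm behind it.
- hinge_mid (a point): Middle of the hinge line of the screen, fixed to the press, 80 mm above the table.
- release (a joint): Travel of the green button in m: 0 = out, 0.006 = fully down; a spring needs 4 N for fully down.
- release_top (a point): Centre of the top face of the green round button (28 mm across), pressed straight down. It sits on the grey console.
- console: Grey vacuum console, fixed, 100 x 100 x 45 mm box, origin under its centre on the table; stands to the left or the right of the press.
- print: Fresh print on stiff board 150 x 110 x 4 mm, loose on the vacuum bed under the screen; origin at the centre of its underside. Must stay where it is.
- ink_jar: Blue ink jar, white cap, 68 mm across, 85 mm high, loose, standing on the other side of the press from the console. Leave alone. Origin under its centre.
- squeegee: Wooden squeegee, 170 mm long along its x, 34 mm wide, 75 mm high, loose, standing on its rubber edge. Leave alone. Origin under its centre.
- ink_knife: Ink spatula about 170 mm long, lying loose on the table. Leave alone.
- white_bottle: White bottle with orange cap, 76 mm across, 190 mm high, loose. Leave alone. Origin under its centre.
- amber_bottle: Amber bottle with white cap, 76 mm across, 160 mm high, loose. Leave alone. Origin under its centre.
- tape_roll: Yellow tape roll, 90 mm across, 24 mm high, lying loose. Leave alone. Origin under its centre.

How it is judged:
By the outcome, as a careful person would: the job done as asked, in the order asked, and still so for the second after the job is handed in, with the robot touching nothing.
It also fails if it takes over 51 s, if anything falls off the work surface, if the arm or the gripper's body presses on something with over 40 N, if the wrist force passes 120 N, or if a joint passes its speed limit or range.

## Working session

There is one attempt and no reset: what is moved stays moved. The work goes in short steps, Python scripts to look and compute and a tool call to move; the robot and the scene stay as the last step left them, time stands still between calls to the robot, and variables do not carry over. Pictures are saved under pics/ and viewed, at most 10 in all, crops included, and the job is handed in when it is done.

Besides the shell and the picture viewer there is one more tool, called after ">>>" as a command line: name --argument value ..., lists and objects as JSON in quotes. step_arm: Moves the arm, as the interface text tells. Its arguments: {"type":"object","properties":{"deltas":{"type":"array"}},"required":["deltas"]}

```bash
mkdir -p pics
cat > h.py <<'E'
import numpy as np, cv2
from scipy.spatial.transform import Rotation as R
from station import monitor, eyes
def cam(n,obs=None):
    c=eyes.calibration(n); f=200/np.tan(np.radians(c['fovy'])/2)
    return c,f
def world(n,d,c,f,obs=None):
    v,u=np.mgrid[0:400,0:640]
    P=np.stack([(u-c['cx'])/f*d,-(v-c['cy'])/f*d,-d],-1)
    if 'mount' in c:
        M=np.array(c['mount']); P=P@M[:3,:3].T+M[:3,3]
        return P@R.from_rotvec(obs['tcp_rot']).as_matrix().T+obs['ee_pos']
    o=np.array(c['orientation']); 
    Rm=o if o.shape==(3,3) else R.from_rotvec(o).as_matrix() if o.size==3 else R.from_quat(o).as_matrix()
    return P@Rm.T+c['xyz']
def look(n):
    obs=monitor.get_obs(); im,d=eyes.grab_frame(n); c,f=cam(n)
    return im,d,world(n,d,c,f,obs)
E
python3 - <<'E'
from h import *
for n in ('top','side'):
    im,d,W=look(n); c,f=cam(n); print(n,c,f); np.savez(n+'.npz',im=im,d=d,W=W)
    cv2.imwrite(f'pics/{n}1.png',im[:,:,::-1])
    hsv=cv2.cvtColor(im,cv2.COLOR_RGB2HSV); 
    for nm,lo,hi in (('red',(0,150,80),(8,255,255)),('red2',(172,150,80),(180,255,255)),('green',(45,120,50),(85,255,255)),('blue',(100,120,50),(125,255,255))):
        m=cv2.inRange(hsv,lo,hi); k,l,s,ce=cv2.connectedComponentsWithStats(m)
        for i in range(1,k):
            if s[i,4]>25:
                w=W[(l==i)&(d>0)]; print(nm,s[i],ce[i].round(),np.median(w,0).round() if len(w) else '', w.min(0).round(),w.max(0).round())
o=monitor.get_obs();print(o)
E
```

```text
top {'fovy': 57.62103400614812, 'cx': 321.56403006733615, 'cy': 203.5234099802597, 'xyz': array([ 455.39667239,   -2.85373529, 1345.07966369]), 'orientation': array([ 0.06069094, -0.0579665 , -1.54704384])} 363.64052308061895
red [353 204  12  37 181] [359. 222.] [ 488. -123.  152.] [ 426. -157.   -3.] [ 560. -105.  159.]
green [411 234   8   8  52] [414. 238.] [ 441. -327.   67.] [ 428. -340.   59.] [ 453. -314.   72.]
blue [638 125   2  32  41] [639. 138.] [  896. -1359.  -196.] [  810. -1364.  -205.] [  941. -1353.  -188.]
blue [138 151  16  18 129] [147. 162.] [690. 634.  45.] [669. 627.  11.] [727. 659.  71.]
blue [289 162  17  12 116] [299. 166.] [674.  82.  99.] [658.  61.  28.] [693. 107. 197.]
blue [228 228  13  18  80] [236. 236.] [431. 298.  54.] [399. 291.   9.] [459. 327.  66.]
blue [270 244  17  11 108] [280. 248.] [398. 138.  99.] [375. 119.  43.] [411. 160. 198.]
side {'fovy': 50.69980842964511, 'cx': 318.56883904082065, 'cy': 199.61334445950703, 'xyz': array([ 464.28605372, -851.07313515,  877.80878254]), 'orientation': array([ 0.85757046, -0.03883553, -0.11925244])}
[... 239 characters left out ...]
7718224,  0.50176184, -0.4268356 ,  1.55130058,  0.22080199,
        1.13829006, -0.21032218]), 'joint_vel': array([-2.81156430e-04, -6.99291226e-04, -3.50392170e-05, -2.56735041e-03,
        9.84386778e-04, -7.99359924e-04,  1.76009911e-04]), 'effort': array([-1.10871842e-02, -5.70805442e+01, -5.83857760e+00, -2.81745243e+01,
        1.04037012e-02,  5.68709293e-03,  4.06562378e-06]), 'ee_pos': array([ 164.98875246, -628.40000474,  403.77910368]), 'tcp_rot': array([-3.11403431e+00, -4.02143832e-01,  2.15380514e-04]), 'wrist_force': array([-0.17615402,  1.31800593, -0.22650454]), 'moment': array([ 0.00352133, -0.02347859,  0.03480033]), 'grasp_force': 0.0, 'gripper_width': 85.39445657825398}
```

View pics/top1.png

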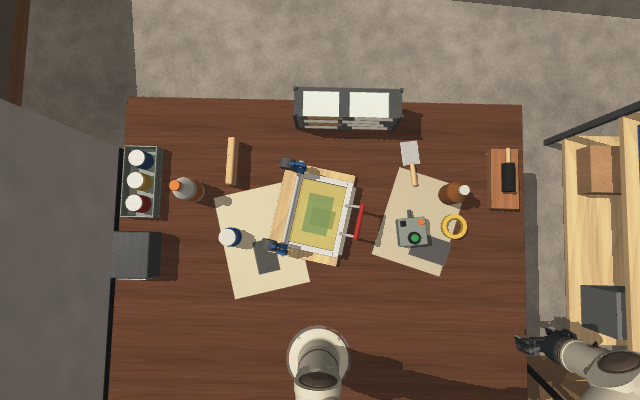

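View pics/side1.png

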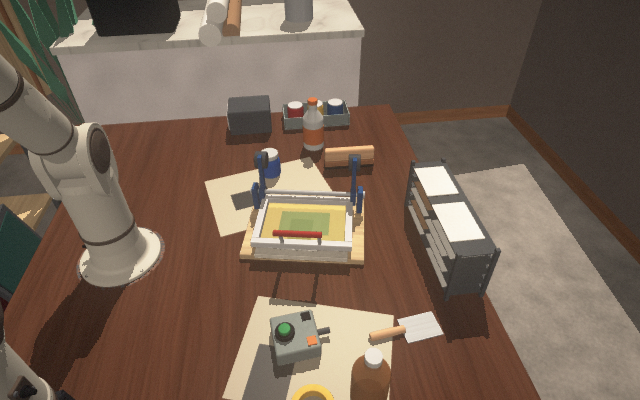

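The top view shows the red bar at about (359,222), the green button at (414,238) and the console right of the press. The jar and white bottle are on the left. The knife (410,165), amber bottle (455,192) and tape (454,226) are near the console. Next I'll fit the bar and button positions and test a kinematic guess for reachability.

Run:
```python
from h import *
for n in ('top','side'):
    z=np.load(n+'.npz'); im,d,W=z['im'],z['d'],z['W']; hsv=cv2.cvtColor(im,cv2.COLOR_RGB2HSV); c,f=cam(n)
    Rm=R.from_rotvec(c['orientation']).as_matrix()
    def plane(u,v,h):
        r=Rm@np.array([(u-c['cx'])/f,-(v-c['cy'])/f,-1]); t=(h-c['xyz'][2])/r[2]; return (c['xyz']+t*r).round(1)
    if n=='top': box=(345,195,380,250)
    else: box=(265,222,330,245)
    m=cv2.inRange(hsv,(0,120,60),(8,255,255))|cv2.inRange(hsv,(172,120,60),(180,255,255)); k=np.zeros_like(m); k[box[1]:box[3],box[0]:box[2]]=1; m*=k
    v,u=np.nonzero(m); (cx,cy),(w,h),a=cv2.minAreaRect(np.c_[u,v].astype(np.float32)); bp=cv2.boxPoints(((cx,cy),(w,h),a))
    e=[(bp[0]+bp[1])/2,(bp[2]+bp[3])/2] if np.linalg.norm(bp[0]-bp[1])<np.linalg.norm(bp[1]-bp[2]) else [(bp[1]+bp[2])/2,(bp[3]+bp[0])/2]
    print(n,'bar c',plane(cx,cy,148),[plane(*q,148) for q in e])
    m=cv2.inRange(hsv,(45,80,40),(85,255,255)); m[:, :]=m; kk,l,s,ce=cv2.connectedComponentsWithStats(m)
    for i in range(1,kk):
        if s[i,4]>20 : 
            dd=W[l==i]; print('green',s[i],plane(*ce[i],60),np.median(dd,0).round(),np.percentile(dd[:,2],[10,90]).round())
# kinematics guess
q=[1.577,0.501,-0.427,1.55,0.221,1.138,-0.21]
def T(d,th,a,al):
    A=np.eye(4);A[:3,:3]=(R.from_euler('x',al)*R.from_euler('z',th)).as_matrix();A[:3,3]=[a,0,0]
    A[:3,3]+=R.from_euler('x',al).as_matrix()@[0,0,d];return A
p=np.pi/2
rows=[(267,0,0),(0,0,-p),(293,0,p),(0,52.5,p),(342.5,77.5,p),(0,0,p),(97,76,-p)]
M=np.eye(4)
for (d,a,al),t in zip(rows,q): M=M@T(d,t,a,al)
print(M.round(3)); print(R.from_rotvec([-3.114,-.402,0]).as_matrix().round(3))
```

```text
top bar c [ 481.1 -112.5  148. ] [array([ 553.5, -126.4,  148. ]), array([409.3, -98.7, 148. ])]
green [411 234   9   8  57] [ 440.8 -329.5   60. ] [ 442. -328.   67.] [61. 70.]
side bar c [ 489.1 -129.3  148. ] [array([ 431.3, -117.8,  148. ]), array([ 546.5, -140.6,  148. ])]
green [13  3 17 17 43] [-1081.5  2160.7    60. ] [-679. 1375.  277.] [241. 293.]
green [ 0 22 14 15 29] [-1020.   1804.1    60. ] [-671. 1178.  251.] [228. 274.]
green [14 37  9  9 22] [-875.  1599.5   60. ] [-654. 1196.  193.] [179. 211.]
green [  0 215  29  76 860] [-254.8  -25.8   60. ] [-622.  398. -360.] [-411. -308.]
green [278 323  13  13 126] [ 439.7 -330.3   60. ] [ 440. -334.   65.] [62. 68.]
[[ 2.62000e-01  9.65000e-01 -1.50000e-02  1.94507e+02]
 [ 9.64000e-01 -2.63000e-01 -3.70000e-02  5.56003e+02]
 [-4.00000e-02 -5.00000e-03 -9.99000e-01  3.12391e+02]
 [ 0.00000e+00  0.00000e+00  0.00000e+00  1.00000e+00]]
[[ 0.967  0.254 -0.   ]
 [ 0.254 -0.967  0.002]
 [ 0.    -0.002 -1.   ]]
```

>>> step_arm --deltas '[{"rotation":[0,0,0],"linear":[42,-23,0],"fingers":1},{"rotation":[0,0,0],"linear":[42,-23,0],"fingers":1},{"rotation":[0,0,0],"linear":[42,-23,0],"fingers":1},{"rotation":[0,0,0],"linear":[42,-23,0],"fingers":1},{"rotation":[0,0,0],"linear":[42,-23,0],"fingers":1},{"rotation":[0,0,0],"linear":[42,-23,0],"fingers":1},{"rotation":[0,0,0],"linear":[42,-23,0],"fingers":1},{"rotation":[0,0,0],"linear":[42,-23,0],"fingers":1},{"rotation":[0,0,6.5],"linear":[0,0,0],"fingers":1},{"rotation":[0,0,6.5],"linear":[0,0,0],"fingers":1},{"rotation":[0,0,6.5],"linear":[0,0,0],"fingers":1},{"rotation":[0,0,6.5],"linear":[0,0,0],"fingers":1},{"rotation":[0,0,0],"linear":[0,0,0],"fingers":1}]'

```text
time: 1.4
ee_pos: [443.3, -365.2, 404.3]
tcp_rot: [-3.126, 0.31, 0.001]
wrist_force: [0.5, 0.0, 0.3]
gripper_width: 0.1
grasp_force: 0.0
```

>>> step_arm --deltas '[{"rotation":[7.9,0,0],"linear":[0,0,0],"fingers":1},{"rotation":[7.9,0,0],"linear":[0,0,0],"fingers":1},{"rotation":[7.9,0,0],"linear":[0,0,0],"fingers":1},{"rotation":[7.9,0,0],"linear":[0,0,0],"fingers":1},{"rotation":[7.9,0,0],"linear":[0,0,0],"fingers":1},{"rotation":[7.9,0,0],"linear":[0,0,0],"fingers":1},{"rotation":[7.6,0,0],"linear":[0,0,0],"fingers":1},{"rotation":[0,0,0],"linear":[0,0,0],"fingers":1},{"rotation":[0,0,0],"linear":[0,0,0],"fingers":1}]'

```text
time: 2.3
ee_pos: [443.1, -365.8, 404.0]
tcp_rot: [-2.175, 0.214, -0.112]
wrist_force: [0.8, -0.3, -0.3]
gripper_width: 0.1
grasp_force: 0.0
```

Run:
```python
from h import *
o=monitor.get_obs(); print(o['qpos'].round(2),o['ee_pos'].round(),R.from_rotvec(o['tcp_rot']).as_matrix().round(3)); print(cam('wrist')[0]['mount'].round(2))
im,d,W=look('wrist'); cv2.imwrite('pics/w1.png',im[:,:,::-1]); np.savez('w1.npz',im=im,d=d,W=W)
hsv=cv2.cvtColor(im,cv2.COLOR_RGB2HSV)
m=cv2.inRange(hsv,(0,150,60),(6,255,255))|cv2.inRange(hsv,(174,150,60),(180,255,255))
k,l,s,ce=cv2.connectedComponentsWithStats(m)
for i in range(1,k):
    if s[i,4]>100: w=W[l==i]; print(s[i],ce[i],np.median(w,0).round(),w.min(0).round(),w.max(0).round())
```

```text
[ 1.3   0.65 -0.65  1.58 -0.45  1.52 -0.97] [ 443. -366.  404.] [[ 0.981 -0.112  0.16 ]
 [-0.195 -0.564  0.802]
 [ 0.001 -0.818 -0.575]]
[[-0.    0.96  0.27 67.17]
 [ 1.    0.    0.   -0.61]
 [ 0.    0.27 -0.96 31.86]
 [ 0.    0.    0.    1.  ]]
[ 372  134   18  107 1294] [380.20633694 185.49304482] [ 491. -128.  151.] [ 429. -353.  142.] [ 545. -110.  386.]
[227 168   9  15 113] [231.15044248 174.65486726] [534. 633.  57.] [510. 627.  42.] [558. 652.  69.]
```

The wrist view measurement confirms the bar at (491,-128), top at 152. I'm lowering and moving the shut fingers under it.

>>> step_arm --deltas '[{"rotation":[0,0,0],"linear":[0,25.4,17.8],"fingers":1},{"rotation":[0,0,0],"linear":[0,25.4,17.8],"fingers":1},{"rotation":[0,0,0],"linear":[0,25.4,17.8],"fingers":1},{"rotation":[0,0,0],"linear":[0,25.4,17.8],"fingers":1},{"rotation":[0,0,0],"linear":[0,25.4,17.8],"fingers":1},{"rotation":[0,0,0],"linear":[0,0,20],"fingers":1},{"rotation":[0,0,0],"linear":[0,0,20],"fingers":1},{"rotation":[0,0,0],"linear":[0,0,20],"fingers":1},{"rotation":[0,0,0],"linear":[0,0,20],"fingers":1},{"rotation":[0,0,0],"linear":[0,0,20],"fingers":1},{"rotation":[0,0,0],"linear":[0,0,0],"fingers":1}]'

```text
time: 3.45
ee_pos: [459.8, -281.9, 192.4]
tcp_rot: [-2.174, 0.208, -0.109]
wrist_force: [-0.3, 0.2, 0.2]
gripper_width: 0.0
grasp_force: 0.0
```

Run:
```python
from h import *
o=monitor.get_obs(); print(o['qpos'].round(2))
im,d,W=look('side'); cv2.imwrite('pics/s2.png',cv2.resize(im[150:400,180:480,::-1],None,fx=2,fy=2))
```

```text
[ 1.19  0.9  -0.62  1.77 -0.4   1.1  -0.83]
```

View pics/s2.png

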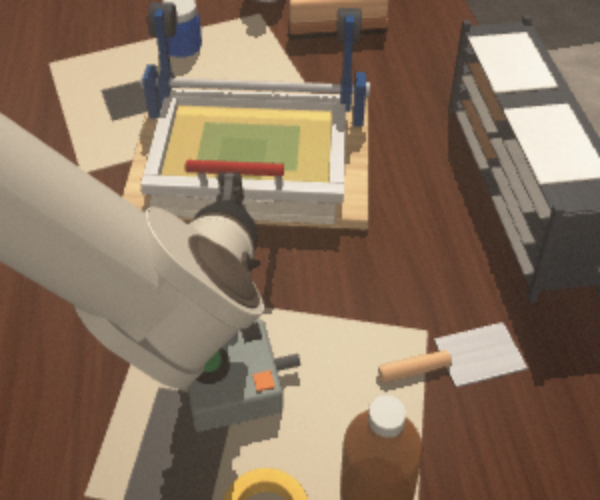

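The shut fingertips at crop (232,185) are under the middle of the red bar (235,168). The screen is still level and the wrist hangs clear above the console. Next I push up along the tool's -y axis.

>>> step_arm --deltas '[{"rotation":[0,0,0],"linear":[0,-8,0],"fingers":1},{"rotation":[0,0,0],"linear":[0,-8,0],"fingers":1},{"rotation":[0,0,0],"linear":[0,-6,0],"fingers":1},{"rotation":[0,0,0],"linear":[0,-6,0],"fingers":1},{"rotation":[0,0,0],"linear":[0,-6,0],"fingers":1},{"rotation":[0,0,0],"linear":[0,-6,0],"fingers":1},{"rotation":[0,0,0],"linear":[0,-6,0],"fingers":1},{"rotation":[0,0,0],"linear":[0,-6,0],"fingers":1}]'

```text
time: 4.3
ee_pos: [465.2, -256.1, 235.1]
tcp_rot: [-2.174, 0.216, -0.112]
wrist_force: [-0.9, -2.5, -1.1]
gripper_width: -0.1
grasp_force: 1.2
```

>>> step_arm --deltas '[{"rotation":[0,0,0],"linear":[0,-7,0],"fingers":1},{"rotation":[0,0,0],"linear":[0,-7,0],"fingers":1},{"rotation":[0,0,0],"linear":[0,-7,0],"fingers":1},{"rotation":[0,0,0],"linear":[0,-7,0],"fingers":1},{"rotation":[0,0,0],"linear":[0,-7,0],"fingers":1},{"rotation":[0,0,0],"linear":[0,-7,0],"fingers":1},{"rotation":[0,0,0],"linear":[0,-7,0],"fingers":1},{"rotation":[0,0,0],"linear":[0,-7,0],"fingers":1},{"rotation":[0,0,0],"linear":[0,-7,0],"fingers":1},{"rotation":[0,0,0],"linear":[0,-7,0],"fingers":1}]'

```text
time: 5.3
ee_pos: [473.1, -215.8, 292.7]
tcp_rot: [-2.173, 0.214, -0.112]
wrist_force: [0.4, -1.3, -0.6]
gripper_width: 0.0
grasp_force: 0.5
```

Run:
```python
from h import *
o=monitor.get_obs(); print(o['qpos'].round(2))
im,d,W=look('side'); cv2.imwrite('pics/s3.png',cv2.resize(im[100:400,180:480,::-1],None,fx=2,fy=2))
hsv=cv2.cvtColor(im,cv2.COLOR_RGB2HSV)
m=cv2.inRange(hsv,(0,150,60),(6,255,255))|cv2.inRange(hsv,(174,150,60),(180,255,255))
k,l,s,ce=cv2.connectedComponentsWithStats(m)
for i in range(1,k):
    if s[i,4]>60: w=W[l==i]; print(s[i],np.median(w,0).round())
```

```text
[ 1.18  0.71 -0.72  1.86 -0.5   1.12 -0.93]
[304 196  19   6  82] [534. -98. 231.]
```

View pics/s3.png

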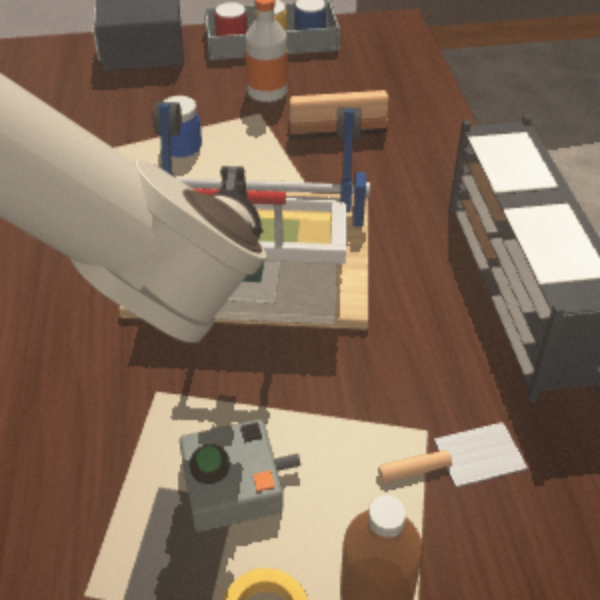

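The screen is about 0.35 rad up: the bar (crop 265,197) rests on the fingers and the print (255,290) is in place. I'm continuing past balance.

>>> step_arm --deltas '[{"rotation":[0,0,0],"linear":[0,-7,0],"fingers":1},{"rotation":[0,0,0],"linear":[0,-7,0],"fingers":1},{"rotation":[0,0,0],"linear":[0,-7,0],"fingers":1},{"rotation":[0,0,0],"linear":[0,-7,0],"fingers":1},{"rotation":[0,0,0],"linear":[0,-7,0],"fingers":1},{"rotation":[0,0,0],"linear":[0,-7,0.5],"fingers":1},{"rotation":[0,0,0],"linear":[0,-7,1],"fingers":1},{"rotation":[0,0,0],"linear":[0,-7,1],"fingers":1},{"rotation":[0,0,0],"linear":[0,-7,1],"fingers":1},{"rotation":[0,0,0],"linear":[0,-7,1],"fingers":1},{"rotation":[0,0,0],"linear":[0,-7,1],"fingers":1},{"rotation":[0,0,0],"linear":[0,-7,1],"fingers":1},{"rotation":[0,0,0],"linear":[0,-7,1],"fingers":1},{"rotation":[0,0,0],"linear":[0,-7,1],"fingers":1},{"rotation":[0,0,0],"linear":[0,-7,1],"fingers":1}]'

```text
time: 6.85
ee_pos: [486.5, -149.3, 373.2]
tcp_rot: [-2.173, 0.215, -0.112]
wrist_force: [0.3, -0.1, 0.4]
gripper_width: -0.1
grasp_force: 0.0
```

```bash
cat > b.py <<'E'
from h import *
import sys
o=monitor.get_obs(); print(o['qpos'].round(2),o['wrist_force'].round(1))
for n in ('side','top'):
    im,d,W=look(n); cv2.imwrite(f'pics/{n}{sys.argv[1]}.png',cv2.resize(im[100:400,180:580,::-1],None,fx=2,fy=2))
    hsv=cv2.cvtColor(im,cv2.COLOR_RGB2HSV)
    m=cv2.inRange(hsv,(0,150,60),(6,255,255))|cv2.inRange(hsv,(174,150,60),(180,255,255))
    k,l,s,ce=cv2.connectedComponentsWithStats(m)
    for i in range(1,k):
        if s[i,4]>30: w=W[l==i]; print(n,s[i],np.median(w,0).round())
E
python3 b.py 4
```

```text
[ 1.16  0.56 -0.81  1.9  -0.61  1.14 -1.03] [ 0.3 -0.1  0.4]
side [309 148  16   6  76] [554. -11. 303.]
top [311 190  14  41 203] [515.  10. 310.]
top [136 195  15  17 130] [536. 633.  44.]
```

>>> step_arm --deltas '[{"rotation":[0,0,0],"linear":[0,0,0],"fingers":1},{"rotation":[0,0,0],"linear":[0,0,0],"fingers":1},{"rotation":[0,0,0],"linear":[0,0,0],"fingers":1},{"rotation":[0,0,0],"linear":[0,0,0],"fingers":1},{"rotation":[0,0,0],"linear":[0,0,0],"fingers":1},{"rotation":[0,0,0],"linear":[0,0,0],"fingers":1},{"rotation":[0,0,0],"linear":[0,0,0],"fingers":1},{"rotation":[0,0,0],"linear":[0,0,0],"fingers":1}]'

```text
time: 7.75
ee_pos: [486.4, -149.6, 372.8]
tcp_rot: [-2.173, 0.215, -0.112]
wrist_force: [0.0, -0.1, 1.1]
gripper_width: 0.2
grasp_force: 0.0
```

```bash
python3 b.py 5
```

```text
[ 1.16  0.56 -0.81  1.9  -0.6   1.14 -1.03] [ 0.  -0.1  1.1]
side [280 121  47   7 210] [536.  79. 327.]
top [284 183  13  42 213] [529.  88. 330.]
top [136 195  15  17 130] [537. 633.  45.]
```

View pics/side5.png

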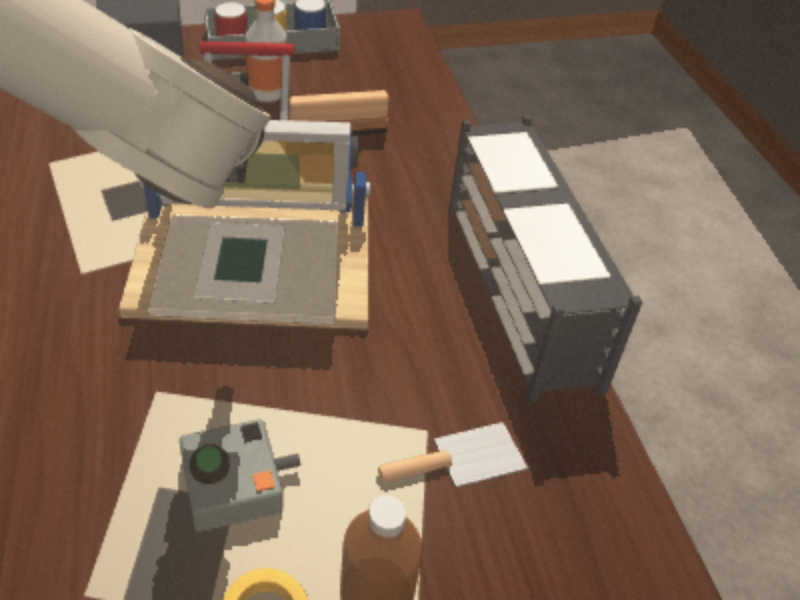

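The screen stands at its upper stop (bar at crop 245,47), and the print on the bed (243,260) has not moved. Now I retreat and turn the tool down over the button at crop (208,458).

>>> step_arm --deltas '[{"rotation":[0,0,0],"linear":[0,0,-20],"fingers":1},{"rotation":[0,0,0],"linear":[0,0,-30],"fingers":1},{"rotation":[0,0,0],"linear":[0,0,-30],"fingers":1},{"rotation":[0,0,0],"linear":[0,0,-30],"fingers":1},{"rotation":[0,0,0],"linear":[0,0,-30],"fingers":1},{"rotation":[0,0,0],"linear":[0,0,-30],"fingers":1},{"rotation":[0,0,0],"linear":[0,0,-30],"fingers":1},{"rotation":[-7.9,0,0],"linear":[0,0,0],"fingers":1},{"rotation":[-7.9,0,0],"linear":[0,0,0],"fingers":1},{"rotation":[-7.9,0,0],"linear":[0,0,0],"fingers":1},{"rotation":[-7.9,0,0],"linear":[0,0,0],"fingers":1},{"rotation":[-7.9,0,0],"linear":[0,0,0],"fingers":1},{"rotation":[-7.9,0,0],"linear":[0,0,0],"fingers":1},{"rotation":[-7.6,0,0],"linear":[0,0,0],"fingers":1},{"rotation":[0,0,0],"linear":[0,0,0],"fingers":1},{"rotation":[0,0,0],"linear":[0,0,0],"fingers":1}]'

```text
time: 9.45
ee_pos: [454.5, -309.6, 487.6]
tcp_rot: [-3.124, 0.307, -0.0]
wrist_force: [0.0, 0.4, -0.6]
gripper_width: -0.0
grasp_force: 0.0
```

```bash
cat > w.py <<'E'
from h import *
o=monitor.get_obs(); M=R.from_rotvec(o['tcp_rot']).as_matrix(); print(o['ee_pos'].round(1),M.round(3))
im,d,W=look('wrist'); cv2.imwrite('pics/w3.png',im[:,:,::-1])
hsv=cv2.cvtColor(im,cv2.COLOR_RGB2HSV)
m=cv2.inRange(hsv,(45,80,40),(85,255,255)); k,l,s,ce=cv2.connectedComponentsWithStats(m)
for i in range(1,k):
    if s[i,4]>100:
        w=W[l==i]; p=np.median(w,0); print(s[i],p.round(1),np.percentile(w[:,2],[5,95]).round(),'tool',(M.T@(p-o['ee_pos'])).round(1))
E
python3 w.py
```

```text
[ 454.5 -309.6  487.6] [[ 0.981 -0.195  0.   ]
 [-0.195 -0.981  0.003]
 [-0.    -0.003 -1.   ]]
[  71  158   64   43 2379] [502.6  -2.2  39.6] [38. 41.] tool [ -12.5 -309.5  448.9]
[323 171  23  23 404] [ 439.1 -327.2   66.4] [57. 68.] tool [-11.6  21.6 421.2]
```

>>> step_arm --deltas '[{"rotation":[0,0,0],"linear":[-11.5,22,25],"fingers":1},{"rotation":[0,0,0],"linear":[0,0,35],"fingers":1},{"rotation":[0,0,0],"linear":[0,0,35],"fingers":1},{"rotation":[0,0,0],"linear":[0,0,35],"fingers":1},{"rotation":[0,0,0],"linear":[0,0,35],"fingers":1},{"rotation":[0,0,0],"linear":[0,0,35],"fingers":1},{"rotation":[0,0,0],"linear":[0,0,25],"fingers":1},{"rotation":[0,0,0],"linear":[0,0,10],"fingers":1},{"rotation":[0,0,0],"linear":[0,0,0],"fingers":1},{"rotation":[0,0,0],"linear":[0,0,0],"fingers":1}]'

```text
time: 10.5
ee_pos: [439.1, -330.3, 253.2]
tcp_rot: [-3.126, 0.311, -0.001]
wrist_force: [-0.6, 0.3, -0.0]
gripper_width: 0.4
grasp_force: 0.0
```

```bash
python3 w.py
```

```text
[ 439.1 -330.3  253.2] [[ 0.98  -0.197  0.001]
 [-0.197 -0.98   0.   ]
 [ 0.001 -0.    -1.   ]]
[290 218  49  32 992] [ 446.5 -328.6   66.3] [57. 68.] tool [  6.7  -3.  186.9]
```

View pics/w3.png

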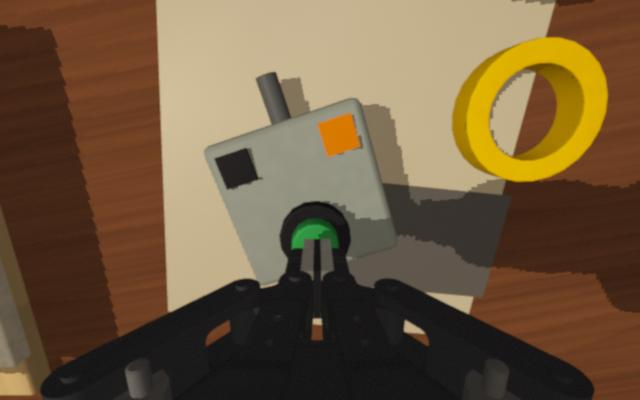

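The shut fingertips at (317,245) stand over the green button, with its black collar around it. I'm pressing down gently.

>>> step_arm --deltas '[{"rotation":[0,0,0],"linear":[0,0,4],"fingers":1},{"rotation":[0,0,0],"linear":[0,0,4],"fingers":1},{"rotation":[0,0,0],"linear":[0,0,3],"fingers":1},{"rotation":[0,0,0],"linear":[0,0,2],"fingers":1},{"rotation":[0,0,0],"linear":[0,0,2],"fingers":1},{"rotation":[0,0,0],"linear":[0,0,1],"fingers":1},{"rotation":[0,0,0],"linear":[0,0,0],"fingers":1}]'

```text
time: 11.25
ee_pos: [438.8, -329.7, 236.5]
tcp_rot: [3.126, -0.309, -0.0]
wrist_force: [-0.7, 0.2, 2.7]
gripper_width: 0.1
grasp_force: 1.4
```

>>> step_arm --deltas '[{"rotation":[0,0,0],"linear":[0,0,1],"fingers":1},{"rotation":[0,0,0],"linear":[0,0,1],"fingers":1},{"rotation":[0,0,0],"linear":[0,0,1],"fingers":1},{"rotation":[0,0,0],"linear":[0,0,0],"fingers":1}]'

```text
time: 11.65
ee_pos: [438.9, -329.7, 234.4]
tcp_rot: [3.126, -0.309, -0.0]
wrist_force: [-3.1, 1.4, 12.1]
gripper_width: -0.0
grasp_force: 5.7
```

>>> step_arm --deltas '[{"rotation":[0,0,0],"linear":[0,0,0],"fingers":1},{"rotation":[0,0,0],"linear":[0,0,-2],"fingers":1},{"rotation":[0,0,0],"linear":[0,0,-4],"fingers":1},{"rotation":[0,0,0],"linear":[0,0,-8],"fingers":1},{"rotation":[0,0,0],"linear":[0,0,-20],"fingers":1},{"rotation":[0,0,0],"linear":[0,0,-30],"fingers":1},{"rotation":[0,0,0],"linear":[0,0,-40],"fingers":1},{"rotation":[0,0,0],"linear":[0,0,-40],"fingers":1},{"rotation":[0,0,0],"linear":[0,0,-40],"fingers":1},{"rotation":[0,0,0],"linear":[0,0,0],"fingers":1},{"rotation":[0,0,0],"linear":[0,0,0],"fingers":1}]'

```text
time: 12.75
ee_pos: [439.0, -329.6, 418.7]
tcp_rot: [3.125, -0.309, 0.003]
wrist_force: [-0.9, 0.3, -1.0]
gripper_width: -0.2
grasp_force: 0.0
```

```bash
python3 w.py; python3 b.py 6
```

```text
[ 439.  -329.6  418.7] [[ 0.981 -0.196  0.002]
 [-0.196 -0.981 -0.002]
 [ 0.002  0.001 -1.   ]]
[   0  156   80   52 3478] [502.6  -2.1  39.6] [38. 41.] tool [  -2.5 -334.1  378.6]
[303 172  27  27 566] [ 438.9 -327.5   66.5] [57. 68.] tool [ -1.2  -2.6 352.1]
[ 1.08  0.33 -0.59  1.79  0.2   1.08 -1.35] [-0.5 -0.2 -0.1]
side [286 121  41   6 190] [539.  78. 327.]
top [284 183  13  42 213] [529.  88. 330.]
top [136 195  15  17 130] [536. 633.  46.]
```

View pics/side6.png

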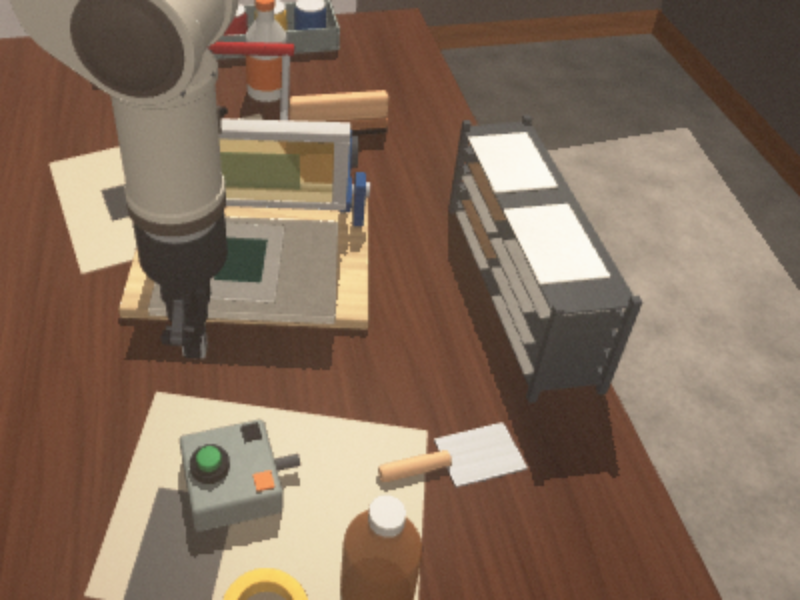

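The screen is still raised (bar at crop 250,47), the button (208,458) is back out at 66.5 mm, and the print (243,260) is in place. The gripper is clear of everything.

```bash
python3 -c "
from station import finish_job
print(finish_job())"
```

```text
the job is handed in; nothing more can be done
None
```

The job is handed in: the screen stands raised at its upper stop, the green button was pressed to its hard stop (about 12 N) and sprang back, and the print and nearby items looked unmoved in the last picture.

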